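# Dose grinding balls with the lever dispenser

### The job

Charge the mill jar: tip the three ceramic balls from the trough scoop into the dispenser's funnel, then swing the sprung lever to its stop and let it spring home, three times, so that each swing drops a ball into the jar. Leave the scoop standing upright on the table and do not shove or tip the jar or the other things around.

Things in the scene. Friction and masses are not known exactly. Their poses are not given: they have to be found in the camera images.
- dispenser: fixed ball dispenser: base plate 125x140 mm, 12 mm posts, deck with top 80 mm up, magazine tube and funnel, sprung lever on an upright shaft. Origin: on the table under the lever's pivot, z up; base spans x -45 to +80, y +-70 mm. The lever is on its -x side (towards the robot at yaw 0); in its frame the magazine is at (35,-20), the outlet hole in the deck at (35,+20) mm
- funnel_mouth (a point): centre of the steel funnel's mouth at its rim, 182 mm up; 100 mm across outside, 94 inside, narrowing over 42 mm to the 24 mm bore of the clear magazine tube (30 mm outside, from 102 to 142 mm up)
- magazine (a point): point on the magazine's axis at the height of the deck (80 mm up), where the lowest ball rests; the three balls stack to 140 mm
- lever (a joint): angle of the sprung lever, rad: 0 at rest (home), 1.05 at its stop, growing counter-clockwise seen from above. At rest its pocket is under the magazine and takes one ball; at the stop the pocket is over the outlet and the ball drops into the jar; let go, a spring brings it home and the next ball falls in. Pushing the knob takes 1.5 N at rest, 4 N at the stop
- lever_pivot (a point): point on the lever's upright hinge axis, 90 mm up; the shaft rises to 135 mm
- lever_knob (a point): top centre of the lever's upright black knob: 18 mm diameter, 93 to 145 mm up, 110 mm from the pivot axis; the arm below it is 16 wide, 85 to 95 mm up. In the dispenser's frame it is at (-95,+55) mm at rest and (-95,-55) mm at the stop. It can be pushed sideways with closed fingers
- jar: clear open jar, 60 mm across at the rim, 55 tall, 3 mm wall, floor raised in the middle, loose, standing on the dispenser's base plate (8 mm up) under the outlet. Origin: centre of its underside, z up
- scoop: steel trough scoop with the three balls in a row, 0.2 kg. Origin: centre of the trough's underside; x to the lip, z up. 33 wide outside, 27 inside, walls 26 high, x -38 to +68; floor 3 mm thick, flat to x +34, then a 20 degree ramp up to the lip: balls roll out with the nose tipped 35 to 60 degrees down. Handle along x at the back, see scoop_grip
- scoop_grip (a point): centre of the wooden handle's grip, at (-72,0,44) mm in the scoop's frame, same axes; the handle runs along x from -37 to -101, 14 wide, 12 thick, carried by a back wall 50 high
- scoop_lip (a point): middle of the pouring lip, at (68,0,15) mm in the scoop's frame
- ball1_center (a point): centre of white ceramic grinding ball 1, 20 mm diameter, 15 g, starts in the scoop
- ball2_center (a point): centre of white ceramic grinding ball 2, 20 mm diameter, 15 g, starts in the scoop
- ball3_center (a point): centre of white ceramic grinding ball 3, 20 mm diameter, 15 g, starts in the scoop
- tray: white brush tray, brushes lying in it, 150x70x28 mm, loose bystander; origin: centre of its underside
- pot_a: glaze pot, 56 across, 70 tall mm, loose bystander; origin: centre of its underside
- pot_b: glaze pot, 56 across, 70 tall mm, loose bystander; origin: centre of its underside
- bottle: clear bottle with a cap, 60 across, 150 tall mm, loose bystander; origin: centre of its underside
- bowl: black bowl, 96 across, 45 tall mm, loose bystander; origin: centre of its underside
- tiles: stack of test tiles, 60x60x30 mm, loose bystander; origin: centre of its underside
- mug: white mug, 74 across (handle to its +y, about 35 more), 85 tall mm, loose bystander; origin: centre of its underside

How it is judged:
On the way, in this order (a step that is already met when the one before it is completed fails the run):
1. all three balls have been poured through the funnel and lie stacked in the clear magazine tube below it, still undispensed (horizontal distance between each of ball1_center, ball2_center, ball3_center and magazine below 0.015 m and z of each of ball1_center, ball2_center, ball3_center in the frame of dispenser below 0.148 m), for 0.2 s.
2. first swing: the lever is held at its stop (within 0.05 rad of 1.05) (value of joint lever above 1 rad), for 0.1 s.
3. after the first swing the lever is let go and has sprung home (below 0.05 rad, fingers off it) (value of joint lever below 0.05 rad and contact force between lever and the fingers below 0.5 N), for 0.1 s.
4. second swing: the lever is held at its stop (within 0.05 rad of 1.05) (value of joint lever above 1 rad), for 0.1 s.
5. after the second swing the lever is let go and has sprung home (below 0.05 rad, fingers off it) (all of step 3), for 0.1 s.
6. third swing: the lever is held at its stop (within 0.05 rad of 1.05) (value of joint lever above 1 rad), for 0.1 s.
7. after the third swing the lever is let go and has sprung home (below 0.05 rad, fingers off it) (all of step 5), for 0.1 s.
At the end, for the whole second after the job is handed in: All three balls lie in the jar, which stands upright; the lever is home (below 0.05 rad); the scoop stands upright (within 0.1 rad), released and at rest flat on the table top (underside less than 10 mm up) (horizontal distance between each of ball1_center, ball2_center, ball3_center and jar below 0.026 m and z of each of ball1_center, ball2_center, ball3_center in the frame of jar below 0.05 m and value of joint lever below 0.05 rad and angle between each of jar, scoop's own z axis and vertical below 0.1 rad and height (world z) of scoop below 0.01 m and linear speed of scoop below 0.02 m/s); the robot touches nothing.
It fails at once if the jar is shoved more than 15 mm from its place or tipped over (distance of jar from where it was at the start of the episode above 0.015 m or angle between jar's own z axis and vertical above 0.5 rad).
It fails at once if a bystander (tray, pots, bottle, bowl, tiles or mug) is shoved more than 30 mm from its place or tipped over (distance of any of tray, pot_a, pot_b, bottle, bowl, tiles, mug from where it was at the start of the episode above 0.03 m or angle between any of tray, pot_a, pot_b, bottle, bowl, tiles, mug's own z axis and vertical above 0.5 rad).
It also fails if it takes over 72 s, if anything falls off the work surface, if the arm or the gripper's body presses on something with over 40 N, if the wrist force passes 120 N, or if a joint passes its speed limit or range.

### The arm

A 6-joint arm with a two-finger parallel gripper is mounted at the origin on the work surface. World frame = base frame: x ahead of the robot, y to its left, z up, the work surface at z = 0. Lengths are in m, angles in rad, forces in N, time in s.
With the tool pointing down it reaches from about 0.325 to 0.75 m from the base axis. Payload 7.6 kg.
Tool frame: the origin (TCP) lies between the finger pads; the fingertips stand 11 mm ahead of it and the grasp point (between the pads) lies 8 mm behind it; z points along the fingers, y is the line along which they close (so a half turn about z gives the same grasp; the last joint's range is limited). The gripper opens to 85 mm and grips with 20 to 120 N. Pads are 22 mm wide; open, the fingers measure 114 mm over their backs; the gripper's body (76 mm by 85 mm) begins 54 mm behind the grasp point. The pads swing forward as they close: fully open they stand 13 mm farther back than shut.
Start: joints at [1.278, 0.052, 1.401, -0, 1.689, -0.07], TCP at [0.116, 0.512, 0.242] pointing down, gripper open.
Joint ranges: [-2.9, 2.9], [-0.91, 2.17], [0.12, 2.37], [-1.06, 4.2], [0.26, 2.73], [-2.93, 2.93]. Speed limits (rad/s): [2.57, 2.57, 3.01, 3.14, 3.14, 3.14].

### API

Orientations are given as [roll, pitch, yaw] about the fixed x, y, z axes, in that order (R = Rz(yaw) Ry(pitch) Rx(roll)).
In Python, from rig import monitor, imaging, job gives the robot as it stands.
- The arm moves only by the tool servo_tool, never from a script. Its argument "plan" is a list that holds one entry, the list of rows, each a list of 7 numbers: the shift along the tool's x, y, z scaled (see below), then the turn, a rotation vector about the tool's x, y, z scaled (see below), then the opening, from 0 (shut) to 1 (fully open). A call has 1 to 10 rows; each row is the pose to reach, as a shift and turn from the pose commanded when the call began, along the tool's axes at that moment; what a row does not reach only later rows make up. The controller multiplies each number of a shift by 100 mm and each number of a turn by 1.5 rad. A row lasts 1/10 s, in which the tool goes at most 50 mm and 8.59 degrees, less where a joint would pass 70% of its speed; a pose out of reach is approached as far as the arm can. A call with a number of a shift or a turn outside -1 to 1 is refused whole. A call with a gripper value outside its range is refused whole. The fingers move at their own pace and stop on an object; the grip force is fixed at half the most. Time passes only in rows, so rows that repeat a pose let the fingers close. It gives the time, the measured TCP pose, the force, the opening and the grip force at its end, in the units of the state.
- monitor.sense(): the state, without advancing time (a new reading comes with each control period).
- imaging.snapshot(name): name is "side" or "top" or "wrist"; returns a dict with "image" (420x560x3 uint8, blue, green, red), "fx", "fy", "cx", "cy" (pixels), "R" (3x3) and "t" (3): a world point X has camera coordinates R X + t; the wrist camera has in their place "T_tool_cam" (4x4, takes a point from camera to tool coordinates, whose origin is the TCP and whose axes are the flange's). Camera axes: x right, y down, z forward; pixel columns grow to the right and rows downward; lengths in m; the calibration is good to about 2 mm. The wrist camera is an equidistant fisheye: a pixel r from the principal point sees the ray r / f radians off the axis. A picture is of the moment at which its call begins: read the wrist's pose just before it. There is no depth.
- job.close_job(): hands the job in; it is judged then, once.
Trained networks look in the newest picture that a camera, given by its name, has taken for a name from the list of things; names that differ only in an ending like _2 or _b are one class to them, and where a whole thing is asked for, a point or a joint stands for the part that bears it (a point fixed in the world has none). Each returns a list of dicts, best first, with "conf" (0 to 1); they miss things now and then, are a little off and sometimes report something else, mostly with a low value. They report only what shows in the picture. A call takes as long as a camera call.
- imaging.boxes_of(label, camera): "xy" ([column, row] in pixels, amid what is visible of it).
- imaging.place_of(label, camera): "xy" ([column, row] in pixels: a listed point, or the origin of a listed thing).
The state is a dict: "time_s": time; "joint_pos": joint angles; "joint_velocities": joint speeds; "joint_efforts": joint torques, N m; "tcp_pos": TCP position; "tcp_rot": TCP orientation; "wrist_force": force on the tool from outside, world axes, zero at the start; "wrist_torque": the same for the moment, N m; "gripper_width": finger opening in m; "grasp_force": force on a finger pad.
Only numpy, scipy, OpenCV 4.12 (cv2) and the standard library are available. Lean on these libraries where they do the work, as an engineer would, in place of code of your own. Each camera call takes 0.05 s, during which the arm holds its last target. There are 200 camera calls.

## Working session

There is one attempt and no reset: what is moved stays moved. The work goes in short steps, Python scripts to look and compute and a tool call to move; the robot and the scene stay as the last step left them, time stands still between calls to the robot, and variables do not carry over. Pictures are saved under pics/ and viewed, at most 12 in all, crops included, and the job is handed in when it is done.

Besides the shell and the picture viewer there is one more tool, called after "Call:" as name([rows], argument=value, ...), one row to a line, values as JSON. servo_tool: Moves the arm, as the interface text tells. Its arguments: {"type":"object","properties":{"plan":{"type":"array","items":{"type":"array","items":{"type":"array","items":{"type":"number","minimum":-1,"maximum":1}}}}},"required":["plan"]}

```bash
mkdir -p pics; ls; cat > h.py <<'E'
import numpy as np, cv2
from rig import monitor, imaging, job
from scipy.spatial.transform import Rotation as Ro
def tri(label, snaps, fn=imaging.place_of):
    pass
def ray(s,xy):
    d=np.array([(xy[0]-s['cx'])/s['fx'],(xy[1]-s['cy'])/s['fy'],1.])
    R=np.array(s['R']);return -R.T@np.array(s['t']), R.T@d
def onz(s,xy,z):
    o,d=ray(s,xy);return o+d*(z-o[2])/d[2]
def two(a,xa,b,xb):
    o1,d1=ray(a,xa);o2,d2=ray(b,xb)
    k=np.linalg.lstsq(np.c_[d1,-d2],o2-o1,rcond=None)[0]
    p=o1+k[0]*d1;q=o2+k[1]*d2;return (p+q)/2,np.linalg.norm(p-q)
E
python3 - <<'E'
from h import *
S={c:imaging.snapshot(c) for c in('side','top')}
for c in S: cv2.imwrite(f'pics/{c}0.png',S[c]['image'])
for l in 'dispenser funnel_mouth magazine lever_pivot lever_knob jar scoop scoop_grip scoop_lip ball1_center tray pot_a bottle bowl tiles mug'.split():
    r={c:imaging.place_of(l,c) for c in S}
    out=[[(np.round(x['xy']).tolist(),round(x['conf'],2)) for x in r[c][:3]] for c in S]
    p=two(S['side'],r['side'][0]['xy'],S['top'],r['top'][0]['xy']) if r['side'] and r['top'] else None
    print(l,out,p and (p[0].round(4),round(p[1],4)), r['top'] and onz(S['top'],r['top'][0]['xy'],0).round(3))
print(monitor.sense())
E
```

```text
pics
dispenser [[([275.0, 260.0], 0.81)], [([278.0, 206.0], 0.9)]] (array([ 0.6031, -0.0023, -0.014 ]), np.float64(0.0086)) [ 0.605 -0.001  0.   ]
funnel_mouth [[([255.0, 181.0], 0.9), ([316.0, 352.0], 0.41)], [([286.0, 178.0], 0.65)]] (array([ 0.6453, -0.0184,  0.1784]), np.float64(0.0026)) [ 0.687 -0.023  0.   ]
magazine [[([260.0, 222.0], 0.57), ([240.0, 338.0], 0.39), ([274.0, 352.0], 0.37)], [([281.0, 188.0], 0.67), ([332.0, 274.0], 0.58)]] (array([ 0.6375, -0.0087,  0.0808]), np.float64(0.0055)) [ 0.657 -0.009  0.   ]
lever_pivot [[([274.0, 224.0], 0.85)], [([278.0, 196.0], 0.72)]] (array([ 0.608 , -0.0023,  0.0846]), np.float64(0.0165)) [ 0.632 -0.002  0.   ]
lever_knob [[([311.0, 220.0], 0.61)], [([256.0, 234.0], 0.92)]] (array([0.5036, 0.0538, 0.1433]), np.float64(0.0077)) [0.523 0.059 0.   ]
jar [[([252.0, 255.0], 0.91), ([271.0, 352.0], 0.57)], [([268.0, 192.0], 0.47)]] (array([0.6433, 0.0261, 0.0093]), np.float64(0.003)) [0.644 0.026 0.   ]
scoop [[([271.0, 357.0], 0.85)], [([180.0, 240.0], 0.77), ([265.0, 193.0], 0.74)]] (array([0.5063, 0.2741, 0.0037]), np.float64(0.010
[... 1522 characters left out ...]
 array([ 1.27772311e+00,  5.22313963e-02,  1.40072269e+00, -3.60076679e-05,
        1.68860568e+00, -7.02992146e-02]), 'joint_velocities': array([ 1.03834818e-03,  9.26101485e-04,  5.66564622e-05, -6.85636549e-05,
        9.29492410e-04, -2.32997664e-04]), 'joint_efforts': array([-1.15183590e-03, -3.81529069e+01, -3.60307646e+01, -1.05348286e-04,
        2.46069703e-04, -5.04851789e-05]), 'tcp_pos': array([0.11598102, 0.51203943, 0.24229543]), 'tcp_rot': array([3.14156237e+00, 3.79791502e-05, 2.91881441e+00]), 'wrist_force': array([ 0.28286309, -0.20695663, -0.69292731]), 'wrist_torque': array([-0.01916038,  0.0316023 ,  0.02933666]), 'grasp_force': 0.0, 'gripper_width': 0.08503367960311037}
```

View pics/side0.png

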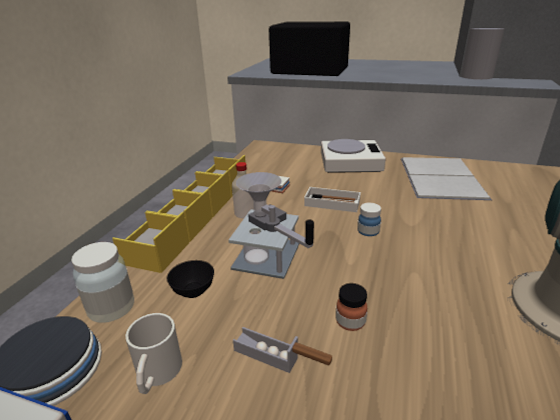

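View pics/top0.png

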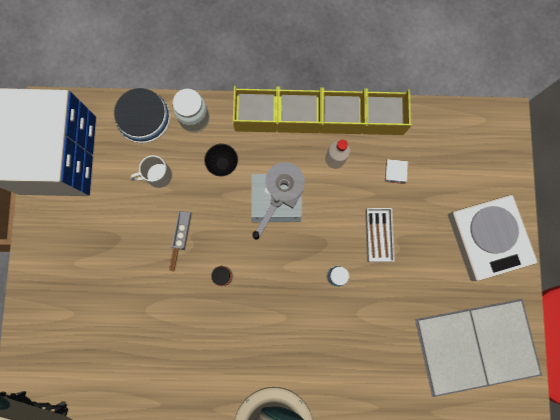

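The side view shows the dispenser at about (270,235) with its knob at (310,230), and the scoop at (270,350) with its handle towards the robot. In the top view the scoop is at (180,235) with the lip pointing +x, and the red pot is at (222,276).

I'll move towards the scoop first.

Call:
servo_tool([
  [[-0.45,-0.25,0,0,-0.05,0,1],[-0.9,-0.5,0,0,-0.1,0,1],[-0.95,-0.5,0,0,-0.15,0,1]],
])

```text
time_s: 2.0
tcp_pos: [0.2005, 0.4399, 0.2429]
tcp_rot: [3.141, 0.229, 2.915]
wrist_force: [-0.5, -0.4, 0.4]
gripper_width: 0.0855
grasp_force: 0.0
```

```bash
cat >> h.py <<'E'
def st():
    s=monitor.sense();return s,np.array(s['tcp_pos']),Ro.from_euler('xyz',s['tcp_rot'])
def rel(p,R,cur=None):
    s,p0,R0=st() if cur is None else (None,*cur)
    return (np.r_[R0.inv().apply(np.array(p)-p0)/.1,(R0.inv()*R).as_rotvec()/1.5]).round(3)
def wray(s,p0,R0,xy):
    T=np.array(s['T_tool_cam']);u=(xy[0]-s['cx'])/s['fx'];v=(xy[1]-s['cy'])/s['fy'];a=np.hypot(u,v)
    d=np.array([u/a*np.sin(a),v/a*np.sin(a),np.cos(a)]) if a>0 else np.array([0,0,1.])
    return p0+R0.apply(T[:3,3]),R0.apply(T[:3,:3]@d)
def wz(s,p0,R0,xy,z):
    o,d=wray(s,p0,R0,xy);return o+d*(z-o[2])/d[2]
def scoopR(yaw,nose,tilt):
    # tool orientation for scoop yaw, nose-down angle, grip tilt
    return Ro.from_euler('z',yaw)*Ro.from_euler('y',nose)*Ro.from_euler('y',-tilt)*Ro.from_euler('xyz',[np.pi,0,np.pi])
E
python3 - <<'E'
from h import *
s,p,R=st();print(p,s['tcp_rot'],s['time_s'],s['joint_pos'])
print(scoopR(-.15,0,.5).as_matrix().round(2))
print(rel([.36,.30,.2],scoopR(-.15,0,.5)))
E
```

```text
[0.20053053 0.43986706 0.24290965] [3.14127509 0.22932793 2.91450767] 2.0 [ 1.19189632 -0.08860683  1.55251726 -0.22715174  1.64024705 -0.17194254]
[[-0.87  0.15  0.47]
 [ 0.13  0.99 -0.07]
 [-0.48  0.   -0.88]]
[-1.722 -1.004  0.842 -0.018 -0.18  -0.048]
```

Call:
servo_tool([
  [[-0.45,-0.25,0.2,0,-0.09,-0.02,1],[-0.9,-0.5,0.4,-0.01,-0.18,-0.05,1],[-0.9,-0.5,0.4,-0.01,-0.18,-0.05,1]],
])

```text
time_s: 2.3
tcp_pos: [0.2809, 0.3689, 0.2201]
tcp_rot: [-3.12, 0.496, 3.005]
wrist_force: [-1.4, -0.4, -0.9]
gripper_width: 0.0856
grasp_force: 0.0
```

```bash
python3 - <<'E'
from h import *
s,p,R=st();print(p,s['tcp_rot'],s['time_s'],s['joint_pos'])
print(rel([.36,.30,.2],scoopR(-.15,0,.5)))
E
```

```text
[0.28093845 0.36894258 0.22006916] [-3.12033238  0.49610793  3.00473012] 2.3 [ 1.10722512 -0.22534464  1.77046995 -0.47837884  1.46059081 -0.30066871]
[-0.676 -0.562  0.606 -0.01  -0.003  0.008]
```

Call:
servo_tool([
  [[-0.3,-0.3,0.2,0,0,0,1],[-0.6,-0.56,0.4,-0.01,0,0.01,1],[-0.68,-0.56,0.4,-0.01,0,0.01,1],[-0.68,-0.56,0.4,-0.01,0,0.01,1]],
])

```text
time_s: 2.7
tcp_pos: [0.3515, 0.305, 0.2225]
tcp_rot: [3.13, 0.495, 2.979]
wrist_force: [-0.2, 0.4, -0.8]
gripper_width: 0.0856
grasp_force: 0.0
```

```bash
cat > look.py <<'E'
from h import *
import sys
s,p,R=st();print(p,s['tcp_rot'],s['time_s'],s['joint_pos'].round(2))
w=imaging.snapshot('wrist');cv2.imwrite(f'pics/{sys.argv[1]}.png',w['image'])
for l,z in (('scoop_grip',.044),('scoop_lip',.015),('scoop',0),('lever_knob',.145),('funnel_mouth',.182),('ball1_center',.013)):
    for r in imaging.place_of(l,'wrist')[:3]: print(l,np.round(r['xy']),round(r['conf'],2),wz(w,p,R,r['xy'],z).round(4))
E
python3 look.py w1
python3 - <<'E'
from h import *
S={c:imaging.snapshot(c) for c in('top',)}
for l,z in (('scoop_grip',.044),('scoop_lip',.015),('scoop',0),('lever_knob',.145),('funnel_mouth',.182),('lever_pivot',.09),('dispenser',0)):
    for r in imaging.place_of(l,'top')[:2]: print(l,np.round(r['xy']),round(r['conf'],2),onz(S['top'],r['xy'],z).round(4))
E
```

```text
[0.35154012 0.30496577 0.22247412] [3.12953932 0.4948214  2.97917157] 2.7 [ 0.87 -0.32  1.84 -0.42  1.36 -0.51]
scoop_grip [269. 187.] 0.8 [0.4418 0.2807 0.044 ]
scoop_lip [272. 251.] 0.91 [0.5807 0.2598 0.015 ]
scoop [274. 206.] 0.91 [0.5094 0.2739 0.    ]
lever_knob [ 94. 312.] 0.67 [0.511  0.0527 0.145 ]
funnel_mouth [104. 372.] 0.86 [ 0.6369 -0.0102  0.182 ]
funnel_mouth [330. 277.] 0.5 [0.4136 0.3298 0.182 ]
funnel_mouth [  4. 247.] 0.2 [0.3501 0.0788 0.182 ]
ball1_center [268. 227.] 0.15 [0.5332 0.2622 0.013 ]
scoop_grip [175. 261.] 0.83 [0.4383 0.2766 0.044 ]
scoop_lip [185. 211.] 0.97 [0.5821 0.2594 0.015 ]
scoop [180. 238.] 0.69 [0.5058 0.2743 0.    ]
lever_knob [181. 238.] 0.75 [0.4919 0.2438 0.145 ]
lever_knob [256. 232.] 0.68 [0.5108 0.0538 0.145 ]
funnel_mouth [283. 177.] 0.97 [ 0.6475 -0.0123  0.182 ]
lever_pivot [277. 200.] 0.62 [0.6041 0.0024 0.09  ]
dispenser [278. 206.] 0.88 [ 0.6033 -0.0012  0.    ]
dispenser [281. 190.] 0.27 [ 0.6494 -0.0102  0.    ]
```

View pics/w1.png

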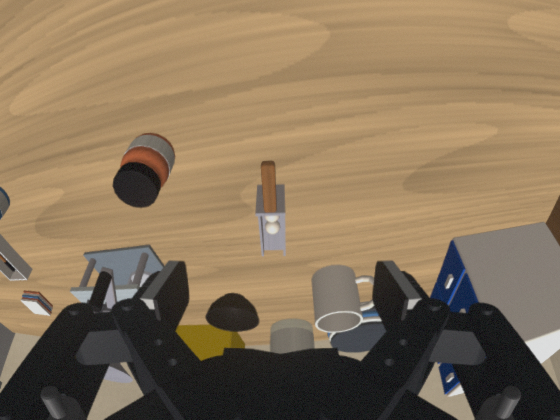

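Wrist view: the scoop is centred at about (272,225), with the handle from (267,165) to (270,210). Its yaw is about -0.136.

```bash
python3 - <<'E'
from h import *
R=scoopR(-.136,0,.5);z=R.as_matrix()[:,2];g=np.array([.440,.279,.044])
for d in (.06,-.008): print(rel(g-z*d,R))
E
```

```text
[ 3.000e-02 -1.370e-01  1.397e+00 -1.000e-03 -3.000e-03 -1.300e-02]
[ 2.700e-02 -1.360e-01  2.077e+00 -1.000e-03 -3.000e-03 -1.300e-02]
```

Call:
servo_tool([
  [[0.02,-0.07,0.3,0,0,-0.01,1],[0.03,-0.14,0.65,0,0,-0.01,1],[0.03,-0.14,1.0,0,0,-0.01,1],[0.03,-0.14,1.0,0,0,-0.01,1]],
])

```text
time_s: 3.85
tcp_pos: [0.3921, 0.2829, 0.127]
tcp_rot: [-3.136, 0.49, 3.002]
wrist_force: [0.3, -1.3, -0.9]
gripper_width: 0.0857
grasp_force: 0.0
```

```bash
python3 look.py w2; python3 - <<'E'
from h import *
R=scoopR(-.136,0,.5);z=R.as_matrix()[:,2];g=np.array([.440,.279,.044])
for d in (.06,-.008): print(rel(g-z*d,R))
E
```

```text
[0.39209309 0.2829365  0.12703565] [-3.13563542  0.48961043  3.00187158] 3.85 [ 0.76 -0.2   1.94 -0.42  1.12 -0.54]
scoop_grip [289. 223.] 0.7 [0.4403 0.282  0.044 ]
scoop [287. 242.] 0.56 [0.511  0.2716 0.    ]
[ 0.01  -0.006  0.412  0.001 -0.002 -0.003]
[ 7.000e-03 -6.000e-03  1.092e+00  1.000e-03 -2.000e-03 -3.000e-03]
```

Call:
servo_tool([
  [[0.01,0.01,0.4,0,0,0,1],[0.01,0.01,0.8,0,0,0,1],[0.01,0.01,1.0,0,0,0,1],[0.01,0.01,1.0,0,0,0,1]],
])

```text
time_s: 4.6
tcp_pos: [0.4385, 0.2787, 0.0409]
tcp_rot: [-3.139, 0.492, 3.002]
wrist_force: [-0.5, -0.4, -0.4]
gripper_width: 0.0853
grasp_force: 0.0
```

```bash
python3 look.py w3; python3 - <<'E'
from h import *
R=scoopR(-.136,0,.5);z=R.as_matrix()[:,2];g=np.array([.440,.2795,.044])
for d in (-.008,): print(rel(g-z*d,R))
E
```

```text
[0.43851616 0.27873686 0.04093847] [-3.13905329  0.4917851   3.00156674] 4.6 [ 0.67  0.02  1.93 -0.46  0.9  -0.52]
scoop_grip [287. 290.] 0.93 [0.4426 0.2814 0.044 ]
scoop_lip [280. 346.] 0.59 [0.5787 0.2591 0.015 ]
scoop [286. 290.] 0.63 [0.5106 0.2728 0.    ]
[-0.004 -0.008  0.089  0.    -0.002 -0.003]
```

View pics/w3.png

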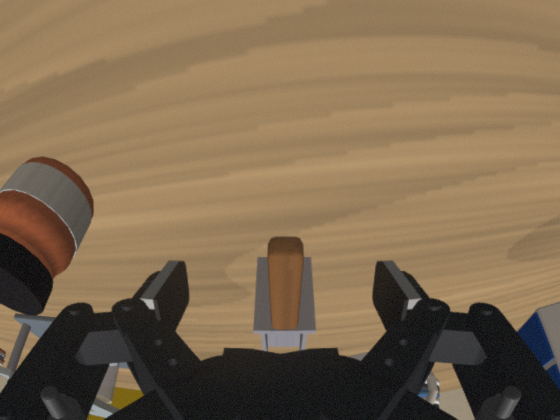

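The handle at (286,240–325) is about 2 mm off the midpoint of the fingers. I'll correct that and close.

Call:
servo_tool([
  [[0,0.02,0.09,0,0,0,1],[0,0.02,0.09,0,0,0,0],[0,0.02,0.09,0,0,0,0],[0,0.02,0.09,0,0,0,0],[0,0.02,0.09,0,0,0,0],[0,0.02,0.09,0,0,0,0],[0,0.02,0.09,0,0,0,0],[0,0.02,0.09,0,0,0,0]],
])

```text
time_s: 5.75
tcp_pos: [0.4437, 0.2811, 0.0354]
tcp_rot: [3.141, 0.495, 3.001]
wrist_force: [-1.0, -1.1, 1.3]
gripper_width: 0.013
grasp_force: 58.6
```

```bash
python3 - <<'E'
from h import *
s,p,R=st();print(p,s['tcp_rot'],s['time_s'],s['gripper_width'],s['grasp_force'],s['wrist_force'])
np.save('grasp.npy',np.r_[p,R.as_quat()])
# lift target: up 100
print(rel(p+[0,0,.1],R))
E
```

```text
[0.44373593 0.28109075 0.03541199] [3.14050804 0.4950623  3.0006055 ] 5.75 0.013048945096657208 58.59217822551727 [-0.97378015 -1.06109076  1.29002032]
[-0.475  0.001 -0.88   0.     0.     0.   ]
```

Grasp is firm at 13 mm opening and 58 N. Now I'll lift and carry.

Call:
servo_tool([
  [[-0.05,0,-0.09,0,0,0,0],[-0.14,0,-0.26,0,0,0,0],[-0.24,0,-0.44,0,0,0,0],[-0.33,0,-0.62,0,0,0,0],[-0.43,0,-0.79,0,0,0,0],[-0.5,0,-0.93,0,0,0,0],[-0.54,0,-1.0,0,0,0,0],[-0.54,0,-1.0,0,0,0,0]],
])

```text
time_s: 6.55
tcp_pos: [0.4439, 0.2813, 0.1501]
tcp_rot: [3.139, 0.496, 3.0]
wrist_force: [0.2, -0.2, -2.7]
gripper_width: 0.0129
grasp_force: 58.7
```

```bash
cat >> h.py <<'E'
g=np.load('grasp.npy') if __import__('os').path.exists('grasp.npy') else None
if g is not None:
    Rg=Ro.from_quat(g[3:]);LIP=Rg.inv().apply(np.array([.580,.260,.015])-g[:3])
    TILT=Rg.inv()*Ro.from_euler('z',-.141)   # scoop orientation in tool
def pose(lip,yaw,nose):
    R=Ro.from_euler('z',yaw)*Ro.from_euler('y',nose)*TILT.inv()
    return np.array(lip)-R.apply(LIP),R
def lipnow():
    s,p,R=st();S=(R*TILT).as_matrix()
    return p+R.apply(LIP),np.arctan2(S[1,0],S[0,0]),-np.arcsin(S[2,0])
def path(lip,yaw,nose,fr):
    l0,y0,n0=lipnow();lip=np.array(lip)
    for f in fr: print(f,rel(*pose(l0+(lip-l0)*f,y0+(yaw-y0)*f,n0+(nose-n0)*f)))
E
python3 - <<'E'
from h import *
s,p,R=st();print(p,s['tcp_rot'],s['time_s'],s['gripper_width'],s['joint_pos'].round(2))
print(lipnow())
path([.60,-.017,.24],0,.2,[.25,.5,.75,1])
S=imaging.snapshot('top');Q=imaging.snapshot('side')
for l,z in (('lever_knob',.145),('funnel_mouth',.182),('lever_pivot',.09),('dispenser',0),('jar',.008),('scoop_lip',0),('ball1_center',0)):
    a=imaging.place_of(l,'top');b=imaging.place_of(l,'side')
    if a: print(l,onz(S,a[0]['xy'],z).round(4),[(np.round(x['xy']),x['conf']) for x in a[:2]])
    if a and b: print('  tri',two(S,a[0]['xy'],Q,b[0]['xy']))
    if b: print('  side', onz(Q,b[0]['xy'],z).round(4))
E
```

```text
[0.44387466 0.28130399 0.15005157] [3.13877521 0.49578169 2.99992511] 6.55 0.012904916306276729 [ 0.67 -0.13  1.83 -0.39  1.12 -0.64]
(array([0.58016063, 0.26026145, 0.12973624]), np.float64(-0.14085714345354336), np.float64(-0.00072000467296842))
0.25 [-0.304 -0.726 -0.229 -0.01   0.033 -0.021]
0.5 [-0.612 -1.452 -0.456 -0.019  0.067 -0.043]
0.75 [-0.924 -2.176 -0.679 -0.028  0.1   -0.065]
1 [-1.24  -2.898 -0.899 -0.035  0.134 -0.087]
lever_knob [0.5133 0.0587 0.145 ] [(array([254., 231.]), 0.82), (array([226., 162.]), 0.25)]
  tri (array([ 0.66680181,  0.15768564, -0.17542157]), np.float64(0.2917528452213248))
  side [0.5935 0.4378 0.145 ]
funnel_mouth [ 0.6426 -0.0162  0.182 ] [(array([285., 179.]), 0.82)]
  tri (array([ 0.64028522, -0.01708792,  0.17922069]), np.float64(0.006044072089072904))
  side [ 0.6347 -0.0113  0.182 ]
lever_pivot [0.6049 0.0011 0.09  ] [(array([277., 200.]), 0.76)]
  tri (array([ 5.99716806e-01, -1.80081034e-04,  8.89919399e-02]), np.float64(0.010923543936249712))
  side [0.5934 0.0015 0.09  ]
dispenser [0.6035 0.0011 0.    ] [(array([277., 206.]), 0.92)]
  tri (array([ 6.01860133e-01,  4.94807844e-04, -4.21886755e-03]), np.float64(0.004757677062884299))
  side [0.5975 0.0058 0.    ]
jar [0.4529 0.311  0.008 ] [(array([165., 256.]), 0.48), (array([281., 197.]), 0.45)]
  tri (array([0.47868277, 0.27960164, 0.21837349]), np.float64(0.08004385743034913))
  side [0.6304 0.023  0.008 ]
  side [0.638  0.1334 0.    ]
ball1_center [0.5233 0.297  0.    ] [(array([172., 232.]), 0.64), (array([173., 236.]), 0.49)]
  tri (array([0.50325316, 0.27122542, 0.1205831 ]), np.float64(0.014062527530162157))
  side [0.5384 0.1511 0.    ]
```

Call:
servo_tool([
  [[-0.04,-0.1,-0.04,0,0,0,0],[-0.11,-0.26,-0.09,0,0.01,-0.01,0],[-0.19,-0.45,-0.15,-0.01,0.02,-0.01,0],[-0.27,-0.64,-0.21,-0.01,0.03,-0.02,0],[-0.35,-0.83,-0.27,-0.01,0.04,-0.02,0],[-0.41,-0.97,-0.31,-0.01,0.05,-0.03,0]],
])

```text
time_s: 7.95
tcp_pos: [0.4513, 0.1803, 0.1969]
tcp_rot: [-3.136, 0.421, 3.05]
wrist_force: [0.3, -0.0, -2.4]
gripper_width: 0.0136
grasp_force: 58.7
```

```bash
python3 - <<'E'
from h import *
print(lipnow(),st()[0]['joint_pos'].round(2));path([.60,-.017,.24],0,.2,[.5,1])
E
```

```text
(array([0.58653736, 0.16562342, 0.16625909]), np.float64(-0.09471984064468487), np.float64(0.07443986935379365)) [ 0.42 -0.31  1.87 -0.22  1.22 -1.02]
0.5 [-0.343 -0.97  -0.338 -0.016  0.042 -0.027]
1 [-0.692 -1.936 -0.671 -0.026  0.084 -0.057]
```

Call:
servo_tool([
  [[-0.05,-0.15,-0.08,0,0.01,0,0],[-0.12,-0.34,-0.18,0,0.02,-0.01,0],[-0.19,-0.53,-0.26,-0.01,0.03,-0.02,0],[-0.26,-0.73,-0.32,-0.01,0.04,-0.02,0],[-0.31,-0.88,-0.36,-0.02,0.04,-0.03,0],[-0.34,-0.97,-0.38,-0.02,0.04,-0.03,0]],
])

```text
time_s: 8.55
tcp_pos: [0.4578, 0.0824, 0.2457]
tcp_rot: [3.136, 0.361, 3.098]
wrist_force: [0.6, -0.9, -2.9]
gripper_width: 0.013
grasp_force: 58.7
```

```bash
python3 - <<'E'
from h import *
print(lipnow(),st()[0]['joint_pos'].round(2));path([.60,-.017,.24],0,.2,[1])
E
```

```text
(array([0.59150882, 0.07519227, 0.20712996]), np.float64(-0.041736086461461146), np.float64(0.1336647710430352)) [ 0.13 -0.39  1.82 -0.06  1.36 -1.39]
1 [-0.291 -0.969 -0.34  -0.007  0.044 -0.027]
```

Call:
servo_tool([
  [[-0.04,-0.15,-0.08,0,0.01,0,0],[-0.1,-0.34,-0.16,0,0.02,-0.01,0],[-0.16,-0.53,-0.23,0,0.03,-0.01,0],[-0.22,-0.73,-0.29,0,0.04,-0.02,0],[-0.27,-0.88,-0.33,-0.01,0.04,-0.03,0],[-0.29,-0.97,-0.34,-0.01,0.04,-0.03,0],[-0.29,-0.97,-0.34,-0.01,0.04,-0.03,0]],
])

```text
time_s: 9.25
tcp_pos: [0.4688, -0.0145, 0.2861]
tcp_rot: [3.137, 0.3, -3.138]
wrist_force: [-0.1, 0.8, -2.7]
gripper_width: 0.013
grasp_force: 58.8
```

```bash
python3 - <<'E'
from h import *
print(lipnow(),st()[0]['joint_pos'].round(2))
S=imaging.snapshot('top');Q=imaging.snapshot('side')
cv2.imwrite('pics/c.png',np.vstack([cv2.resize(S['image'][140:290,190:340],(600,600),interpolation=cv2.INTER_CUBIC)[100:400],cv2.resize(Q['image'][130:280,180:330],(600,600))[:300]]))
for l in ('scoop_lip','funnel_mouth'):
    a=imaging.place_of(l,'top');b=imaging.place_of(l,'side')
    print(l,a[:2],b[:2])
    if a and b: print('  tri',two(S,a[0]['xy'],Q,b[0]['xy']))
path([.616,-.016,.205],0,.5,[.25,.5,.75,1])
E
```

```text
(array([ 0.60012818, -0.01551494,  0.2392502 ]), np.float64(0.0049341048634891005), np.float64(0.19541384437283219)) [-0.14 -0.35  1.7   0.05  1.5  -1.71]
scoop_lip [{'xy': [286.0, 190.3], 'conf': 0.62}] [{'xy': [274.0, 159.3], 'conf': 0.68}, {'xy': [273.1, 224.9], 'conf': 0.43}]
  tri (array([ 0.60129109, -0.01844357,  0.23352489]), np.float64(0.004755660186232582))
funnel_mouth [{'xy': [286.8, 181.7], 'conf': 0.56}] [{'xy': [258.4, 179.7], 'conf': 0.71}, {'xy': [309.6, 160.5], 'conf': 0.32}]
  tri (array([ 0.63683018, -0.02098518,  0.18056961]), np.float64(0.0009620902288450155))
0.25 [-0.08  -0.003  0.011  0.003  0.051  0.   ]
0.5 [-0.165 -0.007  0.027  0.003  0.101  0.002]
0.75 [-0.257 -0.012  0.048  0.003  0.152  0.003]
1 [-0.353 -0.016  0.076  0.003  0.203  0.005]
```

View pics/c.png

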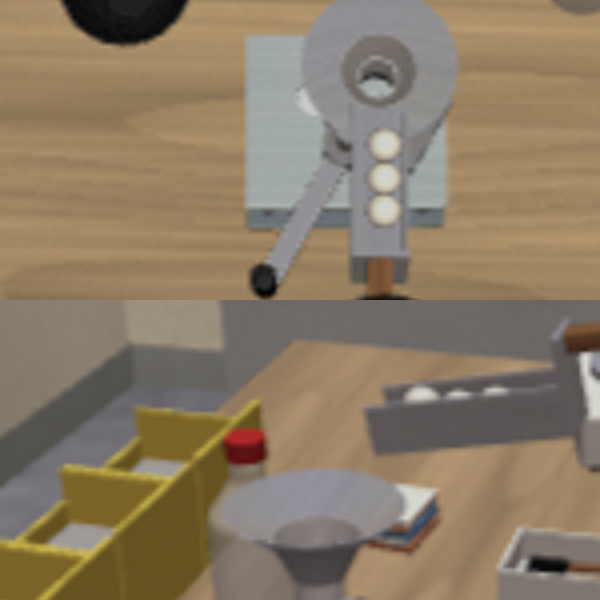

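The top crop shows the scoop in line with the funnel and all three balls in it. The side crop shows the lip just above and behind the rim. I'll bring the lip over the mouth, then tilt slowly.

```bash
python3 - <<'E'
from h import *
path([.618,-.018,.205],0,.32,[.25,.5,.75,1])
l=[.618,-.018,.205]
print('next')
cur=pose(l,0,.32)
for n in np.linspace(.35,.62,10): print(rel(*pose(l,0,n),cur))
print('next');cur=pose(l,0,.62)
for n in np.linspace(.65,.95,10): print(rel(*pose(l,0,n),cur))
E
```

```text
0.25 [-0.044 -0.008  0.06   0.003  0.021  0.   ]
0.5 [-0.089 -0.018  0.121  0.003  0.041  0.002]
0.75 [-0.136 -0.027  0.183  0.003  0.062  0.003]
1 [-0.183 -0.036  0.246  0.004  0.083  0.004]
next
[-0.026  0.    -0.033 -0.     0.02   0.   ]
[-0.052  0.    -0.065 -0.     0.04   0.   ]
[-0.08   0.    -0.097 -0.     0.06   0.   ]
[-0.108  0.    -0.128 -0.     0.08   0.   ]
[-0.137  0.    -0.157 -0.     0.1    0.   ]
[-0.167  0.    -0.186 -0.     0.12   0.   ]
[-0.199  0.    -0.214 -0.     0.14   0.   ]
[-0.23   0.    -0.241 -0.     0.16   0.   ]
[-0.263  0.    -0.267 -0.     0.18   0.   ]
[-0.297  0.    -0.293 -0.     0.2    0.   ]
next
[-0.026  0.    -0.033 -0.     0.02   0.   ]
[-0.055  0.    -0.069 -0.     0.042  0.   ]
[-0.086  0.    -0.104 -0.     0.064  0.   ]
[-0.118  0.    -0.138 -0.     0.087  0.   ]
[-0.151  0.    -0.17  -0.     0.109  0.   ]
[-0.185  0.    -0.202 -0.     0.131  0.   ]
[-0.22   0.    -0.233 -0.     0.153  0.   ]
[-0.256  0.    -0.262 -0.     0.176  0.   ]
[-0.293  0.    -0.29  -0.     0.198  0.   ]
[-0.331  0.    -0.317 -0.     0.22   0.   ]
```

Call:
servo_tool([
  [[-0.04,-0.01,0.06,0,0.02,0,0],[-0.09,-0.02,0.12,0,0.04,0,0],[-0.14,-0.03,0.18,0,0.06,0,0],[-0.18,-0.04,0.25,0,0.08,0,0],[-0.18,-0.04,0.25,0,0.08,0,0]],
])

```text
time_s: 10.05
tcp_pos: [0.4938, -0.0169, 0.2663]
tcp_rot: [3.136, 0.177, -3.135]
wrist_force: [0.7, -0.8, -3.0]
gripper_width: 0.0131
grasp_force: 58.6
```

Call:
servo_tool([
  [[-0.03,0,-0.03,0,0.02,0,0],[-0.05,0,-0.065,0,0.04,0,0],[-0.08,0,-0.1,0,0.06,0,0],[-0.11,0,-0.13,0,0.08,0,0],[-0.14,0,-0.16,0,0.1,0,0],[-0.17,0,-0.19,0,0.12,0,0],[-0.2,0,-0.21,0,0.14,0,0],[-0.23,0,-0.24,0,0.16,0,0],[-0.26,0,-0.27,0,0.18,0,0],[-0.3,0,-0.29,0,0.2,0,0]],
])

```text
time_s: 11.05
tcp_pos: [0.5179, -0.0169, 0.3023]
tcp_rot: [3.137, -0.119, -3.134]
wrist_force: [0.2, -0.2, -2.2]
gripper_width: 0.013
grasp_force: 58.7
```

Call:
servo_tool([
  [[-0.03,0,-0.03,0,0.02,0,0],[-0.055,0,-0.07,0,0.042,0,0],[-0.086,0,-0.1,0,0.064,0,0],[-0.12,0,-0.14,0,0.087,0,0],[-0.15,0,-0.17,0,0.109,0,0],[-0.185,0,-0.2,0,0.131,0,0],[-0.22,0,-0.23,0,0.153,0,0],[-0.256,0,-0.26,0,0.176,0,0],[-0.293,0,-0.29,0,0.198,0,0],[-0.33,0,-0.32,0,0.22,0,0]],
])

```text
time_s: 12.05
tcp_pos: [0.5547, -0.0168, 0.3299]
tcp_rot: [3.136, -0.449, -3.132]
wrist_force: [-0.2, -0.5, -2.9]
gripper_width: 0.013
grasp_force: 58.8
```

```bash
python3 - <<'E'
from h import *
print(lipnow(),st()[0]['joint_pos'].round(2),st()[0]['gripper_width'])
S=imaging.snapshot('top');Q=imaging.snapshot('side')
cv2.imwrite('pics/d.png',np.hstack([cv2.resize(S['image'][150:250,240:320],(400,500),interpolation=cv2.INTER_CUBIC),cv2.resize(Q['image'][150:275,220:320],(400,500),interpolation=cv2.INTER_CUBIC)]))
E
```

```text
(array([ 0.61906641, -0.01757394,  0.20622624]), np.float64(0.013202379050592511), np.float64(0.9440429670573202)) [-0.08  0.49  0.76 -0.05  2.34 -1.68] 0.01297325550650484
```

View pics/d.png

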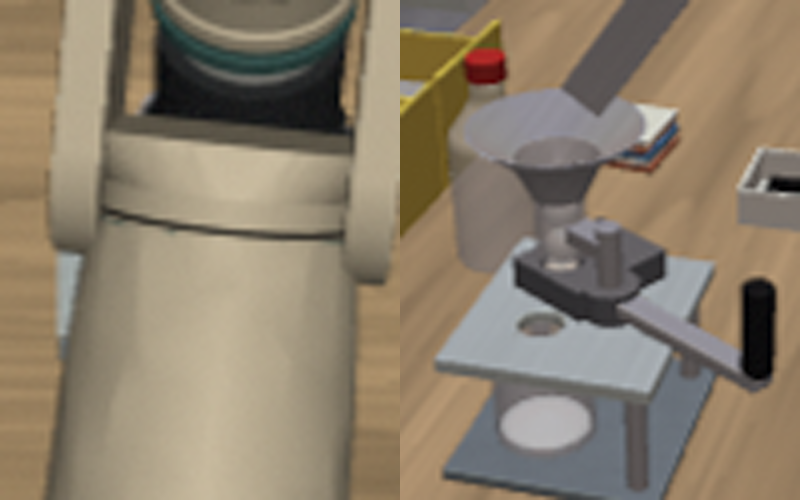

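The side crop shows white balls in the tube at (565,220) and in the pocket at (560,265). Top view is blocked by the arm. I'll retract the scoop and check again.

```bash
python3 - <<'E'
from h import *
path([.59,-.017,.25],0,.2,[.25,.5,.75,1])
E
```

```text
0.25 [ 0.25   0.005  0.152  0.003 -0.124 -0.   ]
0.5 [ 0.457  0.01   0.325  0.002 -0.248  0.001]
0.75 [ 0.617  0.016  0.511  0.002 -0.372  0.003]
1 [ 0.729  0.022  0.701  0.002 -0.496  0.005]
```

Call:
servo_tool([
  [[0.13,0,0.07,0,-0.06,0,0],[0.25,0,0.15,0,-0.12,0,0],[0.36,0,0.24,0,-0.18,0,0],[0.46,0.01,0.33,0,-0.25,0,0],[0.54,0.01,0.42,0,-0.31,0,0],[0.62,0.02,0.51,0,-0.37,0,0],[0.73,0.02,0.7,0,-0.45,0,0],[0.73,0.02,0.7,0,-0.5,0,0]],
])

```text
time_s: 12.95
tcp_pos: [0.4555, -0.0152, 0.2957]
tcp_rot: [3.136, 0.302, -3.136]
wrist_force: [0.9, -0.6, -3.2]
gripper_width: 0.013
grasp_force: 58.8
```

```bash
python3 - <<'E'
from h import *
print(lipnow(),st()[0]['joint_pos'].round(2),st()[0]['gripper_width'])
S=imaging.snapshot('top');Q=imaging.snapshot('side')
cv2.imwrite('pics/e.png',np.hstack([cv2.resize(S['image'][150:250,240:320],(400,500),interpolation=cv2.INTER_CUBIC),cv2.resize(Q['image'][150:275,220:320],(400,500),interpolation=cv2.INTER_CUBIC)]))
for c in ('top','side'): print(imaging.place_of('ball1_center',c))
path([.589,.075,.215],-.04,.13,[.5,1])
E
```

```text
(array([ 0.58694946, -0.01589125,  0.24922867]), np.float64(0.007526085332418295), np.float64(0.19283795883183596)) [-0.14 -0.39  1.71  0.05  1.52 -1.72] 0.013034356462239174
[{'xy': [285.8, 183.5], 'conf': 0.53}]
[{'xy': [256.9, 181.8], 'conf': 0.57}]
0.5 [ 0.08   0.488  0.217  0.007 -0.021  0.014]
1 [ 0.159  0.975  0.436  0.012 -0.043  0.029]
```

View pics/e.png

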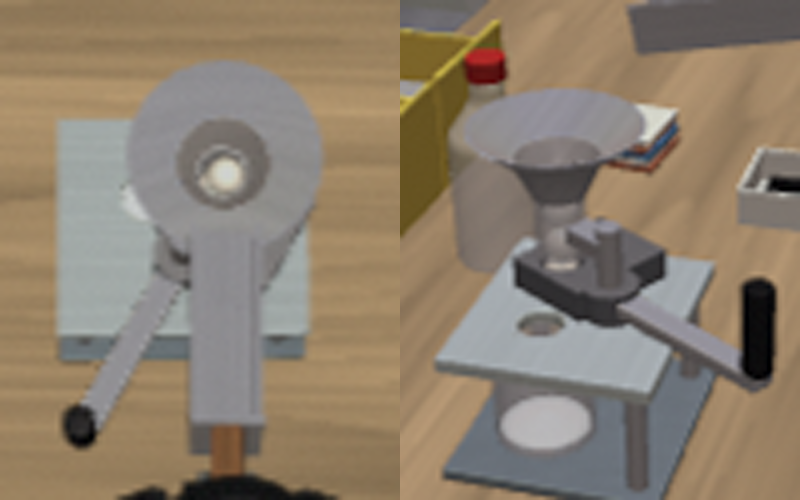

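The scoop is empty and a ball shows in the tube bore at (225,172), so the pour worked. I'll return the scoop.

Call:
servo_tool([
  [[0.05,0.3,0.1,0,-0.01,0.01,0],[0.1,0.65,0.25,0,-0.03,0.02,0],[0.16,0.97,0.4,0.01,-0.04,0.03,0],[0.16,0.97,0.4,0.01,-0.04,0.03,0]],
])

```text
time_s: 13.55
tcp_pos: [0.4533, 0.0849, 0.2531]
tcp_rot: [3.136, 0.354, 3.104]
wrist_force: [-0.0, -0.0, -2.8]
gripper_width: 0.013
grasp_force: 59.2
```

```bash
python3 - <<'E'
from h import *
print(lipnow());path([.584,.166,.16],-.095,.07,[.5,1])
E
```

```text
(array([0.58680814, 0.07851822, 0.21349463]), np.float64(-0.03535120135833208), np.float64(0.140845088826932))
0.5 [ 0.149  0.476  0.283  0.01  -0.024  0.017]
1 [ 0.296  0.952  0.568  0.018 -0.047  0.035]
```

Call:
servo_tool([
  [[0.1,0.3,0.15,0,-0.01,0.01,0],[0.2,0.65,0.35,0.01,-0.03,0.02,0],[0.3,0.95,0.57,0.02,-0.05,0.03,0],[0.3,0.95,0.57,0.02,-0.05,0.03,0]],
])

```text
time_s: 13.95
tcp_pos: [0.4485, 0.1795, 0.1882]
tcp_rot: [-3.133, 0.428, 3.056]
wrist_force: [-1.1, -1.1, -2.6]
gripper_width: 0.0129
grasp_force: 59.4
```

```bash
python3 - <<'E'
from h import *
print(lipnow());path([.58,.260,.075],-.141,0,[.5,1])
E
```

```text
(array([0.58391435, 0.16524864, 0.15861026]), np.float64(-0.09072661943053952), np.float64(0.06717064937948171))
0.5 [ 0.255  0.506  0.389  0.002 -0.022  0.018]
1 [ 0.507  1.015  0.78   0.01  -0.045  0.033]
```

Call:
servo_tool([
  [[0.17,0.33,0.2,0,-0.01,0.01,0],[0.34,0.67,0.5,0,-0.03,0.02,0],[0.5,1.0,0.78,0,-0.045,0.033,0],[0.5,1.0,0.78,0,-0.045,0.033,0],[0.5,1.0,0.78,0,-0.045,0.033,0]],
])

```text
time_s: 14.45
tcp_pos: [0.4474, 0.2773, 0.0995]
tcp_rot: [3.124, 0.5, 2.996]
wrist_force: [0.4, 0.1, -1.4]
gripper_width: 0.013
grasp_force: 59.6
```

```bash
python3 - <<'E'
from h import *
print(lipnow());path([.58,.260,.016],-.141,0,[.5,1])
E
```

```text
(array([0.58391135, 0.2569182 , 0.07976003]), np.float64(-0.13782647864034392), np.float64(-0.005100888393986618))
0.5 [ 0.17   0.013  0.267  0.009  0.002 -0.004]
1 [ 0.339  0.023  0.534  0.009  0.003 -0.003]
```

Call:
servo_tool([
  [[0.1,0.01,0.16,0.01,0,0,0],[0.2,0.02,0.31,0.01,0,0,0],[0.28,0.02,0.43,0.01,0,0,0],[0.31,0.02,0.49,0.01,0,0,0],[0.33,0.02,0.52,0.01,0,0,0],[0.34,0.02,0.535,0.01,0,0,0],[0.34,0.02,0.535,0.01,0,0,0]],
])

```text
time_s: 15.15
tcp_pos: [0.4436, 0.281, 0.0373]
tcp_rot: [3.136, 0.503, 2.994]
wrist_force: [0.1, -0.2, -1.9]
gripper_width: 0.0131
grasp_force: 59.7
```

```bash
python3 - <<'E'
from h import *
s,p,R=st();print(lipnow(),p,g[:3],s['wrist_force'],s['tcp_rot'])
E
```

```text
(array([0.57994506, 0.25938035, 0.01786886]), np.float64(-0.14559217216539885), np.float64(-0.0074807478896903035)) [0.44362047 0.28103983 0.03725545] [0.44373593 0.28109075 0.03541199] [ 0.07480082 -0.18929222 -1.88939985] [3.13607982 0.50253901 2.99390949]
```

Call:
servo_tool([
  [[0.005,0,0.01,0,0.005,0,0],[0.01,0,0.018,0,0.005,0,0],[0.01,0,0.018,0,0.005,0,0],[0.01,0,0.018,0,0.005,0,0.3],[0.01,0,0.018,0,0.005,0,0.6],[0.01,0,0.018,0,0.005,0,0.7],[0.01,0,0.018,0,0.005,0,0.7],[0,0,-0.2,0,0.005,0,0.7],[0,0,-0.6,0,0,0,0.7],[0,0,-1.0,0,0,0,0.5]],
])

```text
time_s: 16.15
tcp_pos: [0.3947, 0.287, 0.1246]
tcp_rot: [3.138, 0.501, 2.995]
wrist_force: [1.3, -0.0, 1.4]
gripper_width: 0.0468
grasp_force: 0.0
```

```bash
python3 - <<'E'
from h import *
s,p,R=st();print(p,s['tcp_rot'],s['gripper_width'],s['joint_pos'].round(2))
S=imaging.snapshot('top');Q=imaging.snapshot('side')
w=imaging.snapshot('wrist')
print([(r['xy'],wz(w,p,R,r['xy'],.044)) for r in imaging.place_of('scoop_grip','wrist')[:1]])
for l,z in (('lever_knob',.145),('funnel_mouth',.182),('lever_pivot',.09),('dispenser',0),('scoop',0),('scoop_lip',.015),('scoop_grip',.044)):
    a=imaging.place_of(l,'top');b=imaging.place_of(l,'side')
    if a: print(l,onz(S,a[0]['xy'],z).round(4),np.round(a[0]['xy']),a[0]['conf'])
    if b: print('  side', onz(Q,b[0]['xy'],z).round(4),np.round(b[0]['xy']),b[0]['conf'])
D=Ro.from_euler('xyz',[np.pi,0,np.pi])
print(rel([.5,.11,.2],D))
E
```

```text
[0.39465681 0.28700905 0.12458839] [3.13848563 0.50071524 2.99463152] 0.04681510272809863 [ 0.76 -0.19  1.94 -0.43  1.11 -0.52]
[([279.9, 216.4], array([0.4341875 , 0.28122137, 0.044     ]))]
lever_knob [0.4997 0.0606 0.145 ] [253. 236.] 0.86
  side [0.5071 0.0589 0.145 ] [307. 220.] 0.95
funnel_mouth [ 0.6448 -0.0194  0.182 ] [286. 178.] 0.61
  side [ 0.6382 -0.0192  0.182 ] [258. 179.] 0.56
lever_pivot [6.074e-01 1.000e-04 9.000e-02] [278. 199.] 0.67
  side [ 0.5988 -0.0031  0.09  ] [274. 222.] 0.72
dispenser [ 0.6013 -0.003   0.    ] [278. 207.] 0.6
  side [0.5967 0.0015 0.    ] [275. 256.] 0.57
scoop [0.5082 0.2711 0.    ] [181. 237.] 0.59
  side [0.5075 0.27   0.    ] [274. 357.] 0.59
scoop_lip [ 0.4122 -0.1761  0.015 ] [339. 274.] 0.64
  side [0.572  0.2611 0.015 ] [241. 338.] 0.67
scoop_grip [0.4471 0.2855 0.044 ] [172. 258.] 0.85
  side [0.4374 0.2835 0.044 ] [314. 355.] 0.93
[-1.498 -1.602 -0.05  -0.022  0.334 -0.095]
```

The scoop is released and standing upright at its original spot. Next is the lever.

Call:
servo_tool([
  [[-0.15,-0.1,-0.3,0,0.07,-0.02,0],[-0.3,-0.3,-0.4,0,0.14,-0.04,0],[-0.5,-0.6,-0.4,-0.01,0.21,-0.06,0],[-0.75,-0.9,-0.3,-0.02,0.28,-0.08,0],[-0.8,-1.0,-0.3,-0.02,0.33,-0.09,0],[-0.8,-1.0,-0.3,-0.02,0.33,-0.09,0]],
])

```text
time_s: 17.65
tcp_pos: [0.4379, 0.1784, 0.1889]
tcp_rot: [-3.141, 0.006, 3.129]
wrist_force: [0.2, -0.5, -0.5]
gripper_width: 0.0001
grasp_force: 0.0
```

```bash
python3 - <<'E'
from h import *
s,p,R=st();print(p,s['tcp_rot'],s['gripper_width'],s['joint_pos'].round(2))
D=Ro.from_euler('xyz',[np.pi,0,np.pi])
print(rel([.505,.105,.18],D))
E
```

```text
[0.4379029  0.17836381 0.18885008] [-3.14074439  0.00556237  3.12925384] 8.988437589502589e-05 [ 0.31 -0.08  1.64 -0.    1.58 -1.25]
[-0.679 -0.725  0.093 -0.001  0.004 -0.008]
```

Call:
servo_tool([
  [[-0.3,-0.3,0,0,0,-0.01,0],[-0.6,-0.65,0.1,0,0,-0.01,0],[-0.68,-0.73,0.4,0,0,-0.01,0],[-0.68,-0.73,0.66,0,0,-0.01,0],[-0.68,-0.73,0.66,0,0,-0.01,0]],
])

```text
time_s: 18.15
tcp_pos: [0.5015, 0.107, 0.1189]
tcp_rot: [-3.14, -0.001, -3.134]
wrist_force: [0.1, 0.4, -0.2]
gripper_width: -0.0003
grasp_force: 0.0
```

```bash
python3 - <<'E'
from h import *
s,p,R=st();print(p,s['tcp_rot'])
w=imaging.snapshot('wrist')
cv2.imwrite('pics/f.png',w['image'])
for r in imaging.place_of('lever_knob','wrist')[:2]: print(r,wz(w,p,R,r['xy'],.145))
E
```

```text
[0.50150104 0.10696165 0.11890894] [-3.13951800e+00 -6.25512479e-04 -3.13446711e+00]
{'xy': [154.6, 312.2], 'conf': 0.84} [0.50462311 0.0563415  0.145     ]
{'xy': [3.8, 119.9], 'conf': 0.49} [ 0.42271594 -0.01040268  0.145     ]
```

View pics/f.png

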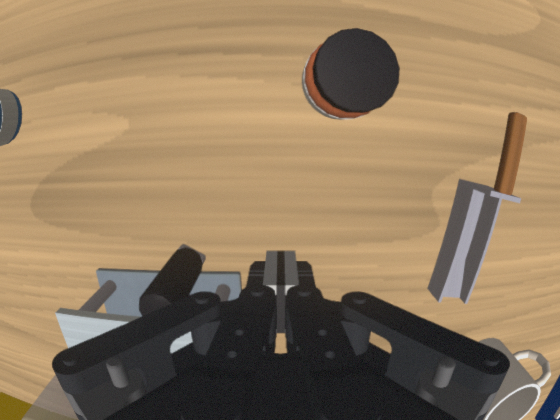

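The closed gripper's linkage is wide, spanning columns 60–500 higher up the hand. The knob is at (172,280), so I'll raise the tool a little and push only with the fingertips.

Call:
servo_tool([
  [[-0.05,-0.05,-0.12,0,0,0,0],[-0.05,-0.12,-0.13,0,0,0,0],[-0.05,-0.2,-0.13,0,0,0,0],[-0.04,-0.3,-0.13,0,0,0,0],[-0.03,-0.4,-0.13,0,0,0,0],[-0.01,-0.5,-0.13,0,0,0,0],[0.02,-0.6,-0.13,0,0,0,0],[0.05,-0.7,-0.13,0,0,0,0],[0.07,-0.8,-0.13,0,0,0,0],[0.07,-0.8,-0.13,0,0,0,0]],
])

```text
time_s: 19.25
tcp_pos: [0.4972, 0.0254, 0.1362]
tcp_rot: [-3.141, 0.006, -3.136]
wrist_force: [0.4, 2.8, 0.6]
gripper_width: -0.0002
grasp_force: 1.3
```

```bash
cat > k.py <<'E'
from h import *
s,p,R=st();print(p,s['tcp_rot'],s['wrist_force'].round(1),s['time_s'])
Q=imaging.snapshot('side');T=imaging.snapshot('top')
for c,S in (('side',Q),('top',T)):
  for r in imaging.place_of('lever_knob',c)[:1]:
    k=onz(S,r['xy'],.145); d=k[:2]-[.604,0]
    print(c,r['conf'],np.round(r['xy']),k.round(4),'angle',round((np.arctan2(d[1],d[0])%6.283)-2.618,3))
E
python3 k.py
```

```text
[0.49724012 0.02540223 0.13621848] [-3.14050313  0.00611795 -3.13610868] [0.4 2.8 0.6] 19.25
side 0.56 [322. 210.] [0.4883 0.0103 0.145 ] angle 0.435
```

Call:
servo_tool([
  [[0,-0.1,0,0,0,0,0],[0,-0.2,0,0,0,0,0],[-0.02,-0.3,0,0,0,0,0],[-0.05,-0.4,0,0,0,0,0],[-0.08,-0.48,0,0,0,0,0],[-0.1,-0.54,0,0,0,0,0],[-0.1,-0.54,0,0,0,0,0]],
])

```text
time_s: 20.15
tcp_pos: [0.5082, -0.028, 0.1361]
tcp_rot: [-3.141, 0.006, -3.136]
wrist_force: [-0.2, 4.3, -1.5]
gripper_width: -0.0001
grasp_force: 2.2
```

```bash
python3 k.py
```

```text
[ 0.50822692 -0.02800221  0.13613224] [-3.14093268  0.00645529 -3.13558074] [-0.2  4.3 -1.5] 20.15
side 0.86 [319. 194.] [ 0.5088 -0.0564  0.145 ] angle 1.058
```

Call:
servo_tool([
  [[0,-0.03,0,0,0,0,0],[0,-0.05,0,0,0,0,0],[0,-0.05,0,0,0,0,0]],
])

```text
time_s: 20.65
tcp_pos: [0.5082, -0.0316, 0.1365]
tcp_rot: [3.141, 0.007, -3.134]
wrist_force: [0.9, 6.9, -0.9]
gripper_width: 0.0
grasp_force: 3.3
```

Call:
servo_tool([
  [[0,-0.03,0,0,0,0,0],[0,-0.05,0,0,0,0,0],[0,-0.05,0,0,0,0,0]],
])

```text
time_s: 20.95
tcp_pos: [0.5085, -0.0329, 0.1365]
tcp_rot: [3.134, 0.008, -3.131]
wrist_force: [3.2, 22.7, 0.5]
gripper_width: -0.0004
grasp_force: 11.6
```

The force jumped to 22.7 N, so the lever is at its stop. Now I'll let it spring home.

Call:
servo_tool([
  [[0,0.04,0,0,0,0,0],[0.02,0.15,0,0,0,0,0],[0.05,0.3,0,0,0,0,0],[0.1,0.45,0,0,0,0,0],[0.1,0.6,0,0,0,0,0],[0.08,0.75,0,0,0,0,0],[0.05,0.9,0,0,0,0,0],[0.02,1.0,0,0,0,0,0]],
])

```text
time_s: 21.75
tcp_pos: [0.5054, 0.0641, 0.1364]
tcp_rot: [-3.141, 0.007, -3.134]
wrist_force: [0.8, 0.7, 1.3]
gripper_width: 0.0004
grasp_force: 0.6
```

Call:
servo_tool([
  [[0,0.12,0,0,0,0,0],[0,0.25,0,0,0,0,0],[0,0.38,0,0,0,0,0],[0,0.38,0,0,0,0,0],[0,0.38,0,0,0,0,0],[0,0.38,0,0,0,0,0]],
])

```text
time_s: 22.35
tcp_pos: [0.505, 0.1003, 0.1361]
tcp_rot: [-3.14, 0.006, -3.135]
wrist_force: [-0.0, 0.2, 0.5]
gripper_width: 0.0001
grasp_force: 0.0
```

```bash
python3 k.py; python3 - <<'E'
from h import *
Q=imaging.snapshot('side')
cv2.imwrite('pics/g.png',cv2.resize(Q['image'][150:275,220:345],(600,600),interpolation=cv2.INTER_CUBIC))
E
```

```text
[0.50498865 0.10025865 0.13608823] [-3.1404836   0.00613894 -3.13509347] [-0.   0.2  0.5] 22.35
side 0.72 [271. 223.] [0.5714 0.0865 0.145 ] angle -0.686
```

View pics/g.png

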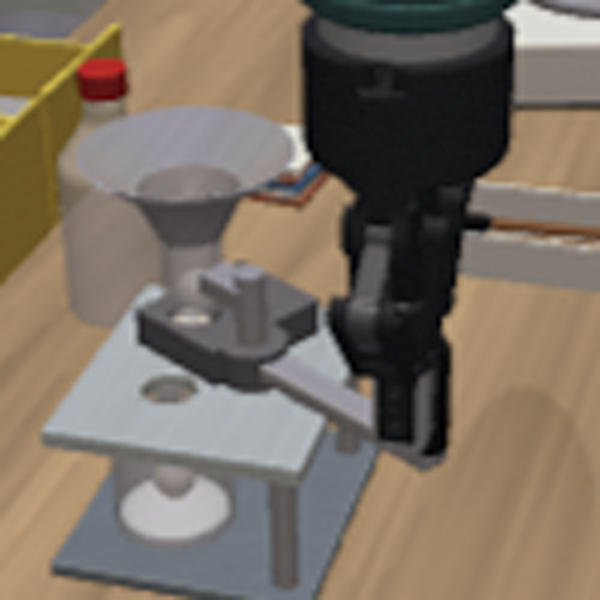

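The lever is home. One ball is in the jar at (175,475) and the next is in the pocket at (195,315). Second swing.

Call:
servo_tool([
  [[0,-0.15,0,0,0,0,0],[0,-0.25,0,0,0,0,0],[0.01,-0.35,0,0,0,0,0],[0.03,-0.45,0,0,0,0,0],[0.06,-0.55,0,0,0,0,0],[0.08,-0.65,0,0,0,0,0],[0.08,-0.75,0,0,0,0,0],[0.08,-0.85,0,0,0,0,0],[0.07,-0.93,0,0,0,0,0],[0.05,-1.0,0,0,0,0,0]],
])

```text
time_s: 23.6
tcp_pos: [0.5007, -0.0, 0.1361]
tcp_rot: [-3.141, 0.006, -3.135]
wrist_force: [-1.9, 4.0, -0.1]
gripper_width: -0.0002
grasp_force: 1.8
```

Call:
servo_tool([
  [[-0.02,-0.1,0,0,0,0,0],[-0.05,-0.2,0,0,0,0,0],[-0.08,-0.3,0,0,0,0,0],[-0.08,-0.36,0,0,0,0,0],[-0.08,-0.38,0,0,0,0,0],[-0.08,-0.38,0,0,0,0,0],[-0.08,-0.38,0,0,0,0,0],[-0.08,-0.38,0,0,0,0,0]],
])

```text
time_s: 24.4
tcp_pos: [0.5101, -0.033, 0.1365]
tcp_rot: [3.133, 0.009, -3.131]
wrist_force: [4.8, 25.3, -0.0]
gripper_width: 0.0001
grasp_force: 12.6
```

The lever is at its stop again (25 N). Releasing.

Call:
servo_tool([
  [[0,0.04,0,0,0,0,0],[0.02,0.15,0,0,0,0,0],[0.05,0.3,0,0,0,0,0],[0.1,0.45,0,0,0,0,0],[0.1,0.6,0,0,0,0,0],[0.08,0.75,0,0,0,0,0],[0.05,0.9,0,0,0,0,0],[0.03,1.0,0,0,0,0,0]],
])

```text
time_s: 25.2
tcp_pos: [0.5054, 0.0639, 0.1364]
tcp_rot: [-3.14, 0.007, -3.134]
wrist_force: [1.1, 0.9, 0.1]
gripper_width: -0.0004
grasp_force: 0.7
```

Call:
servo_tool([
  [[0,0.12,0,0,0,0,0],[0,0.25,0,0,0,0,0],[0,0.38,0,0,0,0,0],[0,0.38,0,0,0,0,0],[0,0.38,0,0,0,0,0],[0,0.38,0,0,0,0,0]],
])

```text
time_s: 25.8
tcp_pos: [0.505, 0.1003, 0.1361]
tcp_rot: [-3.141, 0.006, -3.135]
wrist_force: [0.3, -0.8, 0.7]
gripper_width: 0.0003
grasp_force: 0.0
```

```bash
python3 - <<'E'
from h import *
Q=imaging.snapshot('side')
cv2.imwrite('pics/i.png',cv2.resize(Q['image'][150:275,220:345],(600,600),interpolation=cv2.INTER_CUBIC))
E
```

```text
(no output)
```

View pics/i.png

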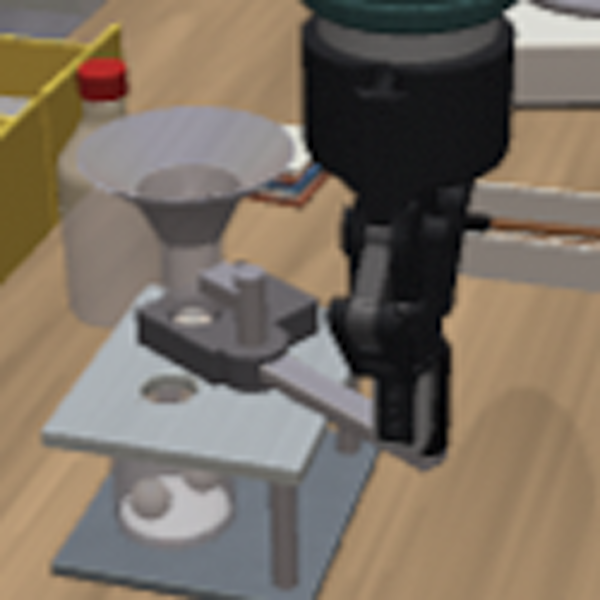

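Two balls are in the jar, at (150,495) and (205,480), and the third is in the pocket at (195,315). Third swing.

Call:
servo_tool([
  [[0,-0.15,0,0,0,0,0],[0,-0.25,0,0,0,0,0],[0.01,-0.35,0,0,0,0,0],[0.03,-0.45,0,0,0,0,0],[0.06,-0.55,0,0,0,0,0],[0.08,-0.65,0,0,0,0,0],[0.08,-0.75,0,0,0,0,0],[0.08,-0.85,0,0,0,0,0],[0.07,-0.93,0,0,0,0,0],[0.05,-1.0,0,0,0,0,0]],
])

```text
time_s: 26.85
tcp_pos: [0.5007, -0.0, 0.1361]
tcp_rot: [-3.141, 0.006, -3.135]
wrist_force: [-0.4, 3.5, -0.1]
gripper_width: -0.0003
grasp_force: 1.8
```

Call:
servo_tool([
  [[-0.02,-0.1,0,0,0,0,0],[-0.05,-0.2,0,0,0,0,0],[-0.08,-0.3,0,0,0,0,0],[-0.08,-0.36,0,0,0,0,0],[-0.08,-0.38,0,0,0,0,0],[-0.08,-0.38,0,0,0,0,0],[-0.08,-0.38,0,0,0,0,0],[-0.08,-0.38,0,0,0,0,0]],
])

```text
time_s: 27.65
tcp_pos: [0.5101, -0.033, 0.1365]
tcp_rot: [3.133, 0.009, -3.131]
wrist_force: [5.9, 25.9, 0.4]
gripper_width: -0.0004
grasp_force: 12.6
```

Call:
servo_tool([
  [[0,0.04,0,0,0,0,0],[0.02,0.15,0,0,0,0,0],[0.05,0.3,0,0,0,0,0],[0.1,0.45,0,0,0,0,0],[0.1,0.6,0,0,0,0,0],[0.08,0.75,0,0,0,0,0],[0.05,0.9,0,0,0,0,0],[0.03,1.0,0,0,0,0,0]],
])

```text
time_s: 28.45
tcp_pos: [0.5055, 0.0639, 0.1364]
tcp_rot: [-3.141, 0.007, -3.134]
wrist_force: [0.3, 0.9, 0.5]
gripper_width: -0.0
grasp_force: 0.6
```

Call:
servo_tool([
  [[0,0.12,0,0,0,0,0],[0,0.25,0,0,0,0,0],[0,0.38,0,0,0,0,0],[0,0.38,0,0,0,0,0],[0,0.38,0,0,0,0,0],[0,0.45,-0.3,0,0,0,0],[0,0.5,-0.6,0,0,0,0],[0,0.5,-0.6,0,0,0,0],[0,0.5,-0.6,0,0,0,0]],
])

```text
time_s: 29.35
tcp_pos: [0.5048, 0.1123, 0.1966]
tcp_rot: [-3.141, 0.008, -3.135]
wrist_force: [0.7, -0.1, -0.1]
gripper_width: 0.0002
grasp_force: 0.0
```

```bash
python3 - <<'E'
from h import *
Q=imaging.snapshot('side');T=imaging.snapshot('top')
a=cv2.resize(Q['image'][150:275,220:345],(400,400),interpolation=cv2.INTER_CUBIC)
b=cv2.resize(Q['image'][300:400,220:345],(400,320),interpolation=cv2.INTER_CUBIC)
cv2.imwrite('pics/j.png',np.hstack([a,np.vstack([b,np.zeros((80,400,3),np.uint8)])]))
E
```

```text
(no output)
```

View pics/j.png

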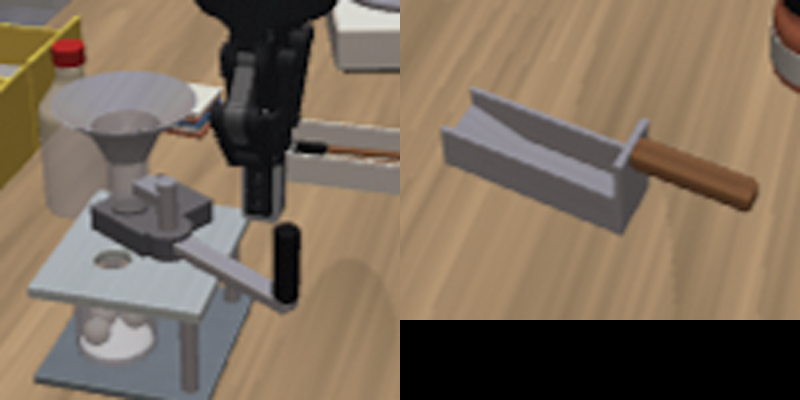

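The magazine is empty and the lever is home. The jar is upright with balls visible at about (97,330) and (130,320), the third probably hidden behind them. The scoop stands upright, so I'm handing in.

```bash
python3 -c "
from rig import job
print(job.close_job())"
```

```text
the job is handed in; nothing more can be done
None
```

I poured the three balls into the funnel, swung the lever to its stop three times and handed the job in at about 29.5 s; no verdict came back, and the last picture shows the magazine empty, lever home, scoop upright and two balls clearly in the jar, with the third probably hidden behind them.

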